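Balance a tube mixer, clip its hood on and start it

TASK

Get the tube mixer ready and start it: move the culture tube from the blue rack into the empty well diagonally opposite the tube already in the mixer, so that the load is balanced, and set the hood squarely on the mixer's rim and let go of it. Then press the hood straight down until it is fully home and both side clips have snapped under the rim, and only after that press the round start key; do not pull out the tube that is already there or knock over the dropper bottles.

Things in the scene. Friction and masses are not known exactly. Their poses are not given: they have to be found in the camera images.
- mixer: Fixed white bench tube mixer, 237 mm long (x), 150 wide (y). Origin on the bench under the middle of its well block; z up, -x to its low front console (32 mm high, x -162 to -68). Housing 42 mm high; aluminium well block 94 mm square with four wells at x, y = +-20 mm, each 19 mm in diameter (2 mm chamfer), 44 mm deep, floor 44 mm over the bench
- mixer_rim (a point): Middle of the block's top face, 88 mm over the bench on the mixer's axis. Round the block runs a square rim, 108 mm outside, 82 to 88 mm over the bench, overhanging the block by 7 mm on all four sides; the hood sits on it and the clips hook under it
- open_well_mouth (a point): Centre of the mouth of the empty well to be filled, the one diagonally across from the tube already in the mixer; 88 mm over the bench, on the well's axis; the well goes 44 mm straight down
- balance_tube: Capped culture tube (pale cap), 15 mm in diameter (cap 16), 109 mm long, about 20 g, upright in the blue rack, its foot 3 mm over the bench. Origin at its foot on its axis, z up along the tube. It stands 47 mm clear of the rack's top; once in the well 65 mm clear of the block
- sample_tube: An equal tube standing in the mixer from the start, in the well diagonally across from the one to be filled, its foot 44 mm and its top 153 mm over the bench; origin at its foot, z up. It must stay
- rack: Blue tube rack, fixed, 78 mm (x) by 107 mm (y), 65 mm high; origin under its middle; it holds just the one tube
- hood: Loose hood, 0.22 kg: clear box on a grey skirt, 128 mm square at the flared lower edge, 140 mm high. Origin amid the skirt's lower edge, z up. Seat ledge 32 mm up; below it the skirt, flared 6 mm, goes round the rim with 2 mm play each side. Clips hang on its y sides. Laid on the rim it rests on the clips' sloping hooks, origin about 73 mm over the bench; home: 56 mm. Fits at any quarter turn
- hood_handle (a point): Middle of the hood's handle bar, 131 mm above the hood's origin. The bar runs along the hood's y, 96 mm long, 18 wide (x), top 9 mm above this point; the hood's flat top is 24 mm below it. Pressing home takes about 12 to 20 N down on the bar's middle, over 17 mm of travel; its own weight does not do it. If only one clip snaps, press the bar again towards the other side
- clip_a (a joint): Angle of the clip on the hood's +y side, rad: 0 hanging straight (at the start, and again once snapped under the rim), about 0.11 while its hook is spread over the rim's edge; a spring drives it to 0. Rigid grey arm 44 mm wide, hinged 60 mm above the hood's origin
- clip_b (a joint): The same for the clip on the hood's -y side
- start_key_top (a point): Middle of the top of the round white start key, 28 mm in diameter, on the mixer's front console at x -128, y +35 mm of the mixer, 48 mm over the bench; pressed straight down, springs back
- start_key (a joint): Travel of the start key, m: 0 up, 0.006 fully down (about 5 N); 0.004 counts as pressed
- dropper_left: Brown dropper bottle, 32 mm across and 88 mm high, loose, behind the mixer on its left; origin under its middle. Leave it
- dropper_right: Brown dropper bottle, same size, loose, behind the mixer on its right side. Leave it
Mind the look-alikes: they are no part of the job. What is shaped like the hood but turquoise is not meant.

How it is judged (in metres and radians):
On the way, in this order (a step that is already met when the one before it is completed fails the run):
1. the tube stands fully down in the empty well, let go of (z of balance_tube in the frame of open_well_mouth below -0.04 m and horizontal distance between balance_tube and open_well_mouth below 0.006 m and angle between balance_tube's own z axis and vertical below 0.12 rad and contact force between the fingers and balance_tube below 0.3 N), for 0.2 s.
2. the hood lies level on the rim, let go of and not yet clipped (horizontal distance between hood and mixer below 0.008 m and z of hood in the frame of mixer between 0.064 and 0.08 m and angle between hood's own z axis and vertical below 0.1 rad and contact force between the fingers and hood below 0.3 N), for 0.2 s.
3. the hood is pressed fully home and both clips have closed under the rim (horizontal distance between hood and mixer below 0.008 m and z of hood in the frame of mixer below 0.059 m and angle between hood's own z axis and vertical below 0.04 rad and value of joint each of clip_a, clip_b below 0.04 rad), for 0.2 s.
4. the start key is pressed (value of joint start_key above 0.004 m), for 0.05 s.
At the end, for the whole second after the job is handed in: Moved tube at least 40 mm deep in the well opposite the first, within 6 mm of its axis; first tube still in its well; hood level, within 3 mm of fully home and 8 mm of centre, both clips closed (under 0.04 rad); start key up again; all at rest (all of step 3 and z of balance_tube in the frame of open_well_mouth below -0.04 m and horizontal distance between balance_tube and open_well_mouth below 0.006 m and angle between each of balance_tube, sample_tube's own z axis and vertical below 0.12 rad and z of sample_tube in the frame of mixer below 0.05 m and value of joint start_key below 0.0015 m and linear speed of hood below 0.02 m/s); the robot touches nothing.
It fails at once if the start key is pressed before the hood is home (value of joint start_key above 0.003 m and (z of hood in the frame of mixer above 0.06 m or horizontal distance between hood and mixer above 0.02 m)).
It fails at once if the tube already in the mixer is pulled out (z of sample_tube in the frame of mixer above 0.075 m).
It fails at once if a dropper bottle is knocked over (angle between any of dropper_left, dropper_right's own z axis and vertical above 0.6 rad).
It also fails if it takes over 64 s, if anything falls off the work surface, if the arm or the gripper's body presses on something with over 40 N, if the wrist force passes 120 N, or if a joint passes its speed limit or range.

ROBOT

A 7-joint arm with a two-finger parallel gripper is mounted at the origin on a cart in front of the work surface, level with it; the furniture and walls round the work are solid. World frame = base frame: x ahead of the robot, y to its left, z up, the work surface at z = 0. Lengths are in mm, angles in rad, forces in N, time in s.
With the tool pointing down it reaches from about 400 to 875 mm from the base axis. Payload 4.4 kg.
Tool frame: the origin (TCP) lies midway between the tips of the shut fingers; the grasp point (between the pads) lies ctrl.grip_depth behind it (ctrl.grip_depth is the distance from the TCP to the grasp point, in mm); z points along the fingers, y is the line along which they close (so a half turn about z gives the same grasp; the last joint's range is limited). The gripper opens to 85 mm and grips with 20 to 120 N. Pads are 22 mm wide; open, the fingers measure 114 mm over their backs; the gripper's body (76 mm by 85 mm) begins 54 mm behind the grasp point. The pads swing forward as they close: fully open they stand 13 mm farther back than shut.
Start: joints at [1.079, 0.628, 0.038, 1.517, -0.027, 0.996, -0.02], TCP at [268.51, -591.963, 231.313] pointing down, gripper open.
Joint ranges: [-3.06, 3.06], [-0.37, 2.12], [-1.25, 1.32], [0.18, 2.47], [-1.1, 4.24], [0.23, 1.98], [-2.94, 2.94]. Speed limits (rad/s): [2.57, 2.57, 3.14, 3.14, 3.14, 3.14, 3.14].

INTERFACE

Orientations are given as [roll, pitch, yaw] about the fixed x, y, z axes, in that order (R = Rz(yaw) Ry(pitch) Rx(roll)).
In Python, from cell import ctrl gives the robot as it stands.
- The arm moves only by the tool carry_out, never from a script. Its argument "deltas" is one flat list of numbers, 7 for each row, row after row: the turn, a rotation vector about the tool's x, y, z in degrees, then the shift along the tool's x, y, z in m, then the closure, from -1 (fully open) to 1 (shut). In form: [wx, wy, wz, dx, dy, dz, claw, wx, wy, wz, dx, dy, dz, claw, ...]. A call has 1 to 12 rows; each row shifts and turns the commanded pose from where the row before left it, along the tool's axes as they then stand; what a row does not reach is not made up. A row lasts 1/8 s, in which the tool goes at most 62.5 mm and 10.7 degrees, less where a joint would pass 70% of its speed; a pose out of reach is approached as far as the arm can. A call with a gripper value outside its range is refused whole. The fingers move at their own pace and stop on an object; the grip force is fixed at half the most. Time passes only in rows, so rows that do not move let the fingers close. It gives the time, the measured TCP pose, the force, the opening and the grip force at its end, in the units of the state.
- ctrl.read_state(): the state, without advancing time (a new reading comes with each control period).
- ctrl.get_image(name): name is "scene" or "side" or "wrist"; returns the picture (400x640x3 uint8, red, green, blue); there is no depth.
- ctrl.calibration(name): a dict with "mtx" (3x3 intrinsics, pixels), "R" (3x3) and "t" (3): a world point X has camera coordinates R X + t. Camera axes: x right, y down, z forward; pixel columns grow to the right and rows downward; lengths in mm; the calibration is good to about 2 mm. A picture is of the moment at which its call begins: read the wrist's pose just before it. calibration takes no time and is no camera call; for the wrist camera it gives the pose at the moment of the call.
- ctrl.finish_job(): hands the job in; it is judged then, once.
The state is a dict: "clock": time; "qpos": joint angles; "qd": joint speeds; "tau": joint torques, N m; "eef_pos": TCP position; "tool_rot": TCP orientation; "force": force on the tool from outside, world axes, zero at the start; "torque": the same for the moment, N m; "width": finger opening in mm; "gripper_force": force on a finger pad.
Only numpy, scipy, OpenCV 4.12 (cv2) and the standard library are available. Lean on these libraries where they do the work, as an engineer would, in place of code of your own. Each camera call takes 0.05 s, during which the arm holds its last target. There are 200 camera calls.

## Working session

There is one attempt and no reset: what is moved stays moved. The work goes in short steps, Python scripts to look and compute and a tool call to move; the robot and the scene stay as the last step left them, time stands still between calls to the robot, and variables do not carry over. Pictures are saved under pics/ and viewed, at most 10 in all, crops included, and the job is handed in when it is done.

Besides the shell and the picture viewer there is one more tool, called after "Emit:" as name(argument=value, ...) on one line, values as JSON. carry_out: Moves the arm, as the interface text tells. Its arguments: {"type":"object","properties":{"deltas":{"type":"array"}},"required":["deltas"]}

```bash
mkdir -p pics; ls; python3 - <<'E'
from cell import ctrl
import cv2
s=ctrl.read_state()
print({k:s[k] for k in('clock','eef_pos','tool_rot','width','force')},ctrl.grip_depth)
for n in('scene','side','wrist'):
    c=ctrl.calibration(n); print(n,c['mtx'].tolist(),c['R'].round(4).tolist(),c['t'].round(1).tolist())
    cv2.imwrite(f'pics/{n}0.png',ctrl.get_image(n)[:,:,::-1])
E
```

```text
pics
{'clock': 0.0, 'eef_pos': array([ 268.22559671, -591.38462256,  230.40745956]), 'tool_rot': array([-3.13970666e+00,  2.94936518e-05,  4.25803160e-01]), 'width': 85.23233771464363, 'force': array([-0.42376127,  0.88594636,  0.18621047])} 18.700000000000003
scene [[422.37837781165604, 0.0, 309.18491499537544], [0.0, 422.37837781165604, 199.80429984717532], [0.0, 0.0, 1.0]] [[-0.7131, -0.701, 0.0085], [-0.4564, 0.4551, -0.7645], [0.5321, -0.5491, -0.6445]] [415.3, 297.1, 1013.0]
side [[423.1121369442476, 0.0, 320.44948943949225], [0.0, 423.1121369442476, 201.26855038486087], [0.0, 0.0, 1.0]] [[-0.9689, -0.2472, -0.0062], [-0.1473, 0.5971, -0.7885], [0.1986, -0.7631, -0.6149]] [541.2, 137.5, 1317.1]
wrist [[317.00659832967506, 0.0, 318.2476504396147], [0.0, 317.00659832967506, 200.02883410696842], [0.0, 0.0, 1.0]] [[0.4141, -0.9102, -0.0023], [-0.8633, -0.3935, 0.3162], [-0.2887, -0.1289, -0.9487]] [-649.9, -42.9, 380.7]
```

View pics/scene0.png

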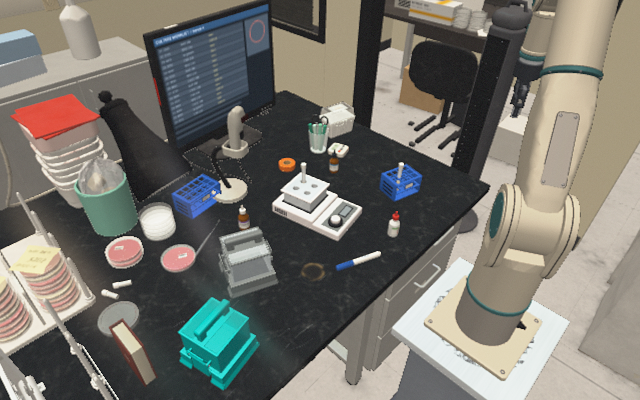

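View pics/side0.png

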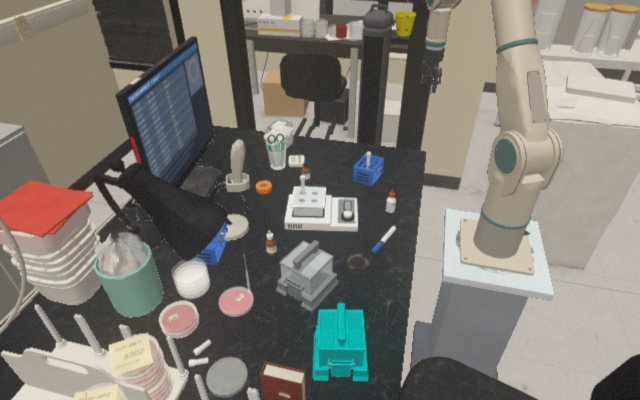

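The scene view shows the mixer near (316,205), the rack and tube near (401,180) and the grey hood near (247,262). In the side view they are near (322,208), (368,168) and (307,272). I'll zoom in next.

```bash
python3 - <<'E'
import cv2,numpy as np
a=cv2.imread('pics/scene0.png')[150:300,215:425]; b=cv2.imread('pics/side0.png')[145:305,265:405]
a=cv2.resize(a,None,fx=3.8,fy=3.8,interpolation=cv2.INTER_CUBIC);cv2.imwrite('pics/ca.png',a)
b=cv2.resize(b,None,fx=3.7,fy=3.7,interpolation=cv2.INTER_CUBIC);cv2.imwrite('pics/cb.png',b)
E
```

```text
(no output)
```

View pics/ca.png

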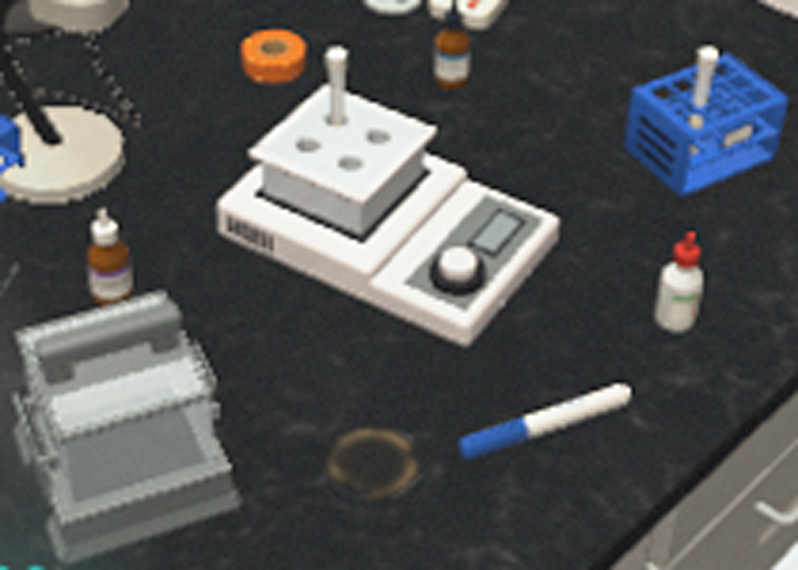

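View pics/cb.png

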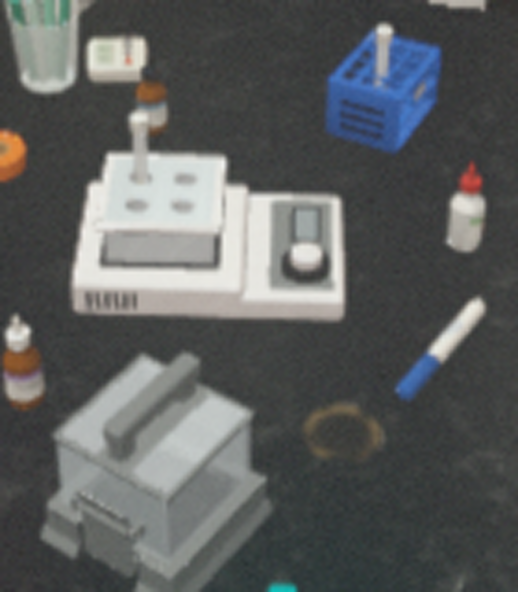

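The crops show the sample tube in the mixer's far-right well (+x, -y), at (337,120) in the scene crop and (141,178) in the side crop. The well to fill is therefore the near-left one, at (350,163) and (182,206). The grey hood is turned about 30 degrees. I'll triangulate these points from the two views.

```bash
cat > h.py <<'E'
import numpy as np, cv2
from cell import ctrl
def ray(c,p):
    d=c['R'].T@np.linalg.solve(c['mtx'],[p[0],p[1],1.]); return -c['R'].T@c['t'],d
def onz(c,p,z):
    o,d=ray(c,p); return o+d*(z-o[2])/d[2]
def tri(cs,ps):
    A=np.zeros((3,3));b=np.zeros(3)
    for c,p in zip(cs,ps):
        o,d=ray(c,p);d/=np.linalg.norm(d);M=np.eye(3)-np.outer(d,d);A+=M;b+=M@o
    return np.linalg.solve(A,b)
def proj(c,X):
    q=c['mtx']@(c['R']@np.asarray(X)+c['t']); return q[:2]/q[2]
E
python3 - <<'E'
from h import *
np.set_printoptions(precision=1,suppress=True)
S,D=ctrl.calibration('scene'),ctrl.calibration('side')
sc=lambda p:np.array(p)/3.8+[215-.4,150-.4]; sd=lambda p:np.array(p)/3.7+[265-.4,145-.4]
pts=dict(rim_mx=((437,130),(223,157),88),rim_px_my=((325,87),(108,155),88),rim_py_mx=((362,197),(220,231),88),rim_py_px=((250,153),(97,226),88),
w_mm=((378,136),(186,179),88),w_pp=((308,145),(137,206),88),w_mp=((350,163),(182,206),88),
sample=((337,52),(139,117),153),bal=((708,52),(384,31),112),key=((460,258),(306,250),48),
h1=((175,298),(190,356),140),h2=((25,335),(110,425),140))
for k,(a,b,z) in pts.items(): print(k,tri([S,D],[sc(a),sd(b)]),onz(S,sc(a),z)[:2],onz(D,sd(b),z)[:2])
for n,a in dict(dl=(110,300),dr=(452,84)).items(): print(n,onz(S,sc(a),0))
E
```

```text
rim_mx [558.9 -64.4  81.4] [552.8 -57.3] [557.1 -56.4]
rim_px_my [660.  -37.3  85.4] [657.  -34.3] [659.1 -34.5]
rim_py_mx [534.6  47.2  89.3] [537.3  44.2] [533.9  48.1]
rim_py_px [637.3  67.5  87.9] [636.5  68.3] [637.7  66.7]
w_mm [582.1 -19.7  85.9] [580.7 -18.3] [581.  -16.3]
w_pp [613.9  27.1  84.9] [611.7  29.1] [612.3  31.7]
w_mp [575.3  18.7  84.9] [572.5  21.6] [574.3  22.3]
sample [621.5 -12.9 151. ] [620.1 -11.6] [620.3  -9.3]
bal [ 446.6 -272.4  109.3] [ 445.3 -270. ] [ 445.8 -266.8]
key [465.8   9.8  49.7] [466.8   8.7] [466.3   7.5]
h1 [506.7 252.1 139.7] [509.8 248.8] [504.5 256.8]
h2 [537.  348.  154.4] [551.8 339. ] [540.5 337. ]
dl [661.3 198.2   0. ]
dr [ 663.2 -203.8    0. ]
```

Emit:
carry_out(deltas=[0, 0, 0, 0.037, -0.0275, 0.005, -1, 0, 0, 0, 0.037, -0.0275, 0.005, -1, 0, 0, 0, 0.037, -0.0275, 0.005, -1, 0, 0, 0, 0.037, -0.0275, 0.005, -1, 0, 0, 0, 0.037, -0.0275, 0.005, -1, 0, 0, 0, 0.037, -0.0275, 0.005, -1, 0, 0, 0, 0.037, -0.0275, 0.005, -1, 0, 0, 0, 0.037, -0.0275, 0.005, -1, 0, 0, 0, 0, 0, 0, -1, 0, 0, 0, 0, 0, 0, -1])

```text
clock: 1.4
eef_pos: [446.9, -269.8, 191.2]
tool_rot: [3.141, 0.001, 0.426]
force: [0.0, -0.2, -0.3]
width: 85.8
gripper_force: 0.0
```

```bash
python3 - <<'E'
from h import *
s=ctrl.read_state();print(s['clock'],s['eef_pos'],s['tool_rot'],s['qpos'].round(2))
c=ctrl.calibration('wrist'); im=ctrl.get_image('wrist')[:,:,::-1].copy(); np.save('w1.npy',np.array([c],object),allow_pickle=True)
print(proj(c,[446,-269,112]),proj(c,s['eef_pos']))
cv2.imwrite('pics/w1.png',im)
E
```

```text
1.4 [ 446.8859847  -269.80342335  191.23301562] [3.14138595e+00 7.07493835e-04 4.25769309e-01] [ 0.46  0.5   0.04  1.92 -0.02  0.73 -0.63]
[315.42827251 208.66760209] [316.2243219  261.28705754]
```

View pics/w1.png

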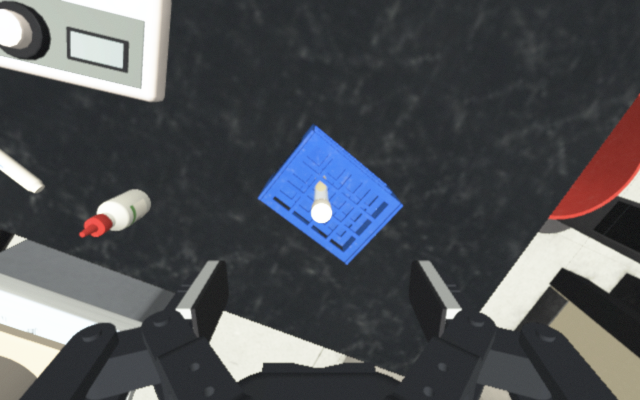

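The cap top is at about (321,209), about 5 px right of the prediction.

```bash
cat >> h.py <<'E'
def todelta(target,s=None):
    s=s or ctrl.read_state(); from scipy.spatial.transform import Rotation as R
    return R.from_euler('xyz',s['tool_rot']).as_matrix().T@(np.asarray(target)-s['eef_pos'])
E
python3 - <<'E'
from h import *
c=np.load('w1.npy',allow_pickle=True)[0]; im=cv2.imread('pics/w1.png')
h=cv2.cvtColor(im,cv2.COLOR_BGR2HSV); m=((h[...,1]<90)&(h[...,2]>215)).astype(np.uint8); m[:,:290]=0;m[:,350:]=0;m[:170]=0;m[235:]=0
cs,_=cv2.findContours(m,0,2)
for k in cs:
    if cv2.contourArea(k)>40: print(cv2.contourArea(k),cv2.boundingRect(k),cv2.minEnclosingCircle(k))
for p in((321,210),(321,212)): 
    P=onz(c,p,112);print(P,todelta([P[0],P[1],78]))
E
```

```text
482.0 (311, 182, 21, 41) ((321.0, 202.1875), 20.212352752685547)
[ 446.75759243 -273.21894526  112.        ] [ -0.85023582   2.50855886 113.31158908]
[ 445.309101  -273.8826263  112.       ] [ -2.4435105    2.51718325 113.31275995]
```

Emit:
carry_out(deltas=[0, 0, 0, -0.0025, 0.0027, 0.025, -1, 0, 0, 0, 0, 0, 0.035, -1, 0, 0, 0, 0, 0, 0.035, -1, 0, 0, 0, 0, 0, 0.02, -1, 0, 0, 0, 0, 0, 0, -1, 0, 0, 0, 0, 0, 0, 1, 0, 0, 0, 0, 0, 0, 1, 0, 0, 0, 0, 0, 0, 1, 0, 0, 0, 0, 0, 0, 1, 0, 0, 0, 0, 0, 0, 1, 0, 0, 0, 0, 0, 0, 1])

```text
clock: 2.82
eef_pos: [446.4, -273.0, 76.9]
tool_rot: [3.141, -0.001, 0.426]
force: [0.4, 0.0, 6.2]
width: 13.3
gripper_force: 58.4
```

Emit:
carry_out(deltas=[0, 0, 0, 0, 0, -0.02, 1, 0, 0, 0, 0, 0, -0.035, 1, 0, 0, -9.7, 0, 0, -0.04, 1, 0, 0, -9.7, 0, 0, -0.035, 1, 0, 0, -9.7, 0, 0, 0, 1, 0, 0, -9.7, 0, 0, 0, 1, 0, 0, -9.7, 0, 0, 0, 1, 0, 0, -9.7, 0, 0, 0, 1, 0, 0, -9.7, 0, 0, 0, 1, 0, 0, -9.5, 0, 0, 0, 1, 0, 0, 0, 0, 0, 0, 1])

```text
clock: 4.2
eef_pos: [445.8, -272.9, 206.1]
tool_rot: [-3.141, -0.001, 1.775]
force: [-0.5, -0.6, 0.5]
width: 13.6
gripper_force: 58.6
```

Emit:
carry_out(deltas=[0, 0, 0, 0.03, 0.027, 0, 1, 0, 0, 0, 0.03, 0.027, 0, 1, 0, 0, 0, 0.03, 0.027, 0, 1, 0, 0, 0, 0.03, 0.027, 0, 1, 0, 0, 0, 0.03, 0.027, 0, 1, 0, 0, 0, 0.03, 0.027, 0, 1, 0, 0, 0, 0.023, 0.022, 0, 1, 0, 0, 0, 0, 0, 0, 1, 0, 0, 0, 0, 0, 0, 1])

```text
clock: 5.32
eef_pos: [584.1, -37.3, 206.0]
tool_rot: [-3.14, 0.001, 1.775]
force: [0.4, 0.0, -1.0]
width: 13.3
gripper_force: 58.6
```

```bash
python3 - <<'E'
from h import *
s=ctrl.read_state();print(s['clock'],s['eef_pos'],s['tool_rot'],s['width'],s['qpos'].round(2))
c=ctrl.calibration('wrist'); im=ctrl.get_image('wrist')[:,:,::-1].copy(); np.save('w2.npy',np.array([c],object),allow_pickle=True)
print(proj(c,[573.5,22,88]))
cv2.imwrite('pics/w2.png',im)
E
```

```text
5.325 [584.08733808 -37.29811661 206.00659887] [-3.14029975e+00  7.69976463e-04  1.77461644e+00] 13.316693104111657 [ 0.24  0.58 -0.35  1.72  0.25  0.88 -0.01]
[321.31962334 120.63836381]
```

View pics/w2.png

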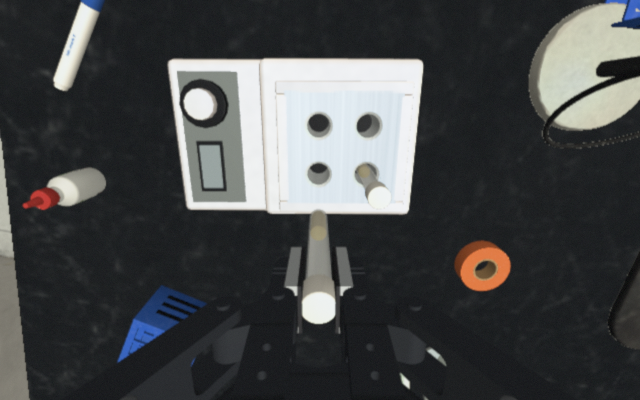

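The wrist view shows the wells at about (319,124), (368,125) and (319,173), the sample tube at (375,190) and the key at (200,103). The held tube runs from its cap at (319,303) to its foot at (318,212). Now I'll measure them precisely.

```bash
python3 - <<'E'
from h import *
np.set_printoptions(precision=1,suppress=True)
c=np.load('w2.npy',allow_pickle=True)[0]; im=cv2.imread('pics/w2.png'); g=cv2.cvtColor(im,cv2.COLOR_BGR2GRAY)
W={}
for n,(x,y) in dict(mp=(319,124),pp=(368,125),mm=(319,173)).items():
    r=g[y-20:y+21,x-20:x+21]; top=np.median(r)
    for th in(12,40):
        m=(r<top-th).astype(np.uint8); cs,_=cv2.findContours(m,0,2); k=max(cs,key=cv2.contourArea)
        e=cv2.fitEllipse(cv2.convexHull(k)); p=np.array(e[0])+[x-20,y-20]
        P=onz(c,p,88); print(n,th,top,p,np.array(e[1]),P)
        if th==12:W[n]=P
d=W['pp']-W['mp'];e=W['mp']-W['mm'];print('len',np.linalg.norm(d),np.linalg.norm(e),'yaw',np.arctan2(d[1],d[0]),np.arctan2(-e[0],e[1]),'ctr',(W['pp']+W['mm'])/2)
# white housing outline -> yaw
m=(g>200).astype(np.uint8); m[:50]=0; m[:,:160]=0;m[:,425:]=0;m[222:]=0
k=max(cv2.findContours(m,0,2)[0],key=cv2.contourArea)
a=cv2.minAreaRect(k);print(a)
B=np.array([onz(c,p,42) for p in cv2.boxPoints(a)]);print(B)
m=(g>215).astype(np.uint8);m=m[85:120,182:216];k=max(cv2.findContours(m,0,2)[0],key=cv2.contourArea);p=np.array(cv2.minEnclosingCircle(k)[0])+[182,85];print('key',p,onz(c,p,48))
m=((im.astype(int).min(2)>200)).astype(np.uint8)[275:330,295:345]
k=max(cv2.findContours(m,0,2)[0],key=cv2.contourArea);p=np.array(cv2.minEnclosingCircle(k)[0])+[295,275];print('cap',p,onz(c,p,112+129))
print('foot row band');
for r in(212,216,222,230,240): 
    q=g[r,295:345];print(r,np.where(q>110)[0][[0,-1]]+295)
s=np.array([584.087,-37.298,206]); print(proj(c,s),proj(c,s+[0,0,-74]),proj(c,s+[0,0,35]))
E
```

```text
mp 12 231.0 [319.4 124.7] [26.4 27.5] [572.6  18.6  88. ]
mp 40 231.0 [319.1 124.5] [24.7 25.2] [572.4  18.6  88. ]
pp 12 226.0 [369. 125.] [26.9 27.5] [611.7  26.4  88. ]
pp 40 226.0 [368.7 124.9] [24.1 26.4] [611.4  26.5  88. ]
mm 12 229.0 [319.1 173.2] [24.3 25.9] [580.6 -20.6  88. ]
mm 40 229.0 [318.7 173. ] [22.5 23.5] [580.2 -20.4  88. ]
len 39.82082526076834 39.9631334622072 yaw 0.19799778566423645 0.19982098857300928 ctr [596.1   2.9  88. ]
((295.5, 135.5), (153.0, 253.0), 90.0)
[[ 430.9   43.2   42. ]
 [ 651.    88.9   42. ]
 [ 695.1  -49.9   42. ]
 [ 439.3 -103.3   42. ]]
key [198. 104.] [461.6  10.7  48. ]
cap [318.3 307. ] [584.1 -38.7 241. ]
foot row band
212 [295 344]
216 [311 325]
222 [311 325]
230 [310 326]
240 [309 327]
[319.1 260.9] [319.1 210.3] [319.  304.2]
```

Emit:
carry_out(deltas=[0, 0, 0, 0.03, 0, 0.005, 1, 0, 0, 0, 0.027, 0, 0.01, 1, 0, 0, 0, 0, 0, 0.018, 1, 0, 0, 0, 0, 0, 0, 1])

```text
clock: 5.88
eef_pos: [571.7, 17.7, 172.4]
tool_rot: [-3.138, 0.001, 1.775]
force: [0.4, 0.8, -0.2]
width: 13.5
gripper_force: 58.6
```

```bash
python3 - <<'E'
from h import *
s=ctrl.read_state();print(s['clock'],s['eef_pos'],s['tool_rot'],s['width'])
c=ctrl.calibration('wrist'); im=ctrl.get_image('wrist')[:,:,::-1].copy()
a=cv2.resize(im[150:290,250:400],None,fx=3,fy=3,interpolation=cv2.INTER_CUBIC)
side=ctrl.get_image('side')[:,:,::-1]; sc=ctrl.get_image('scene')[:,:,::-1]
b=cv2.resize(side[165:235,280:345],None,fx=6,fy=6,interpolation=cv2.INTER_CUBIC)
print(proj(c,[572.4,18.6,88]),proj(c,s['eef_pos']+[0,0,-74]))
cv2.imwrite('pics/w3.png',np.hstack([a[:420,:400],b[:420,:390]])); cv2.imwrite('pics/w3f.png',im)
E
```

```text
5.875 [571.65604812  17.73258119 172.3534209 ] [-3.13837412e+00  5.79611075e-04  1.77450667e+00] 13.520056981916014
[320.4982508 204.8016354] [319.28173206 210.38725873]
```

View pics/w3.png

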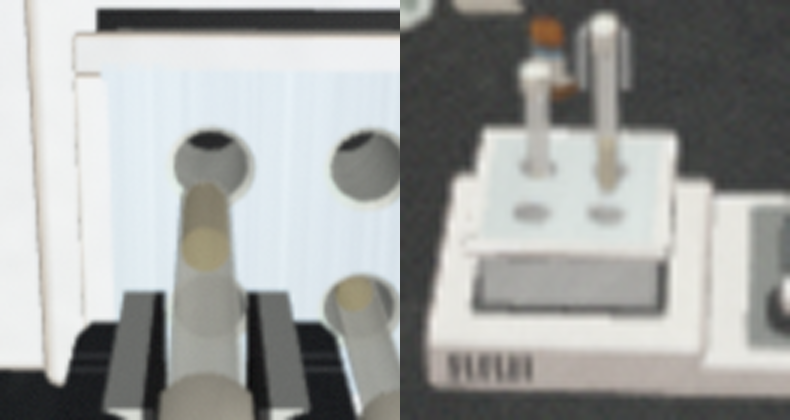

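The foot liquid is at about (318,212) and the well mouth is centred at (320.7,205), which matches the prediction of (320.5,204.8). A small sideways correction is needed before lowering.

Emit:
carry_out(deltas=[0, 0, 0, 0.002, 0.0015, 0, 1, 0, 0, 0, 0, 0, 0.006, 1, 0, 0, 0, 0, 0, 0.006, 1, 0, 0, 0, 0, 0, 0.006, 1, 0, 0, 0, 0, 0, 0.006, 1, 0, 0, 0, 0, 0, 0, 1])

```text
clock: 6.78
eef_pos: [573.6, 21.5, 148.6]
tool_rot: [-3.14, -0.0, 1.777]
force: [0.5, 0.7, -0.0]
width: 13.3
gripper_force: 58.6
```

Emit:
carry_out(deltas=[0, 0, 0, -0.001, -0.0005, 0.006, 1, 0, 0, 0, 0, 0, 0.007, 1, 0, 0, 0, 0, 0, 0.007, 1, 0, 0, 0, 0, 0, 0.006, 1, 0, 0, 0, 0, 0, 0, 1])

```text
clock: 7.4
eef_pos: [573.4, 20.5, 122.7]
tool_rot: [-3.141, -0.0, 1.777]
force: [0.0, 0.2, 0.6]
width: 13.4
gripper_force: 58.6
```

```bash
python3 - <<'E'
from h import *
s=ctrl.read_state();print(s['eef_pos'],s['force'],s['torque'])
c=ctrl.calibration('wrist'); im=ctrl.get_image('wrist')[:,:,::-1].copy(); cv2.imwrite('pics/w4.png',im)
E
```

```text
[573.42631009  20.49426153 122.71215247] [0.02498371 0.21397563 0.59649699] [-0.00462283  0.04632609  0.03054675]
```

View pics/w4.png

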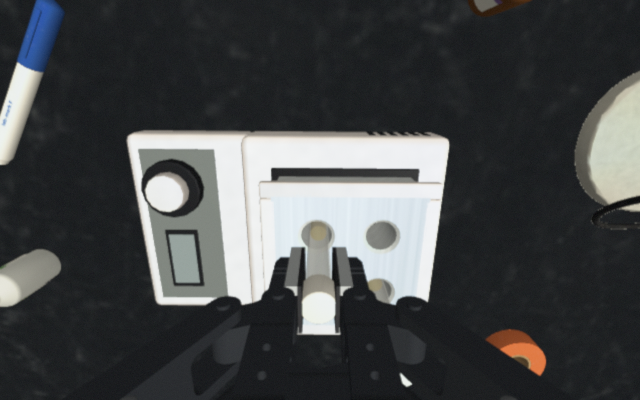

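The wrist view shows the tube inside the near-left well at (318,235), with the cap at (319,300). I'll lower the last 4 mm, release and rise.

Emit:
carry_out(deltas=[0, 0, 0, 0, 0, 0.004, 1, 0, 0, 0, 0, 0, 0, 1, 0, 0, 0, 0, 0, 0, -0.5, 0, 0, 0, 0, 0, 0, -1, 0, 0, 0, 0, 0, 0, -1, 0, 0, 0, 0, 0, 0, -1, 0, 0, 0, 0, 0, 0, -1, 0, 0, 0, 0, 0, -0.02, -1, 0, 0, 0, 0, 0, -0.05, -1, 0, 0, 0, 0, 0, -0.06, -1])

```text
clock: 8.7
eef_pos: [573.0, 20.3, 249.9]
tool_rot: [-3.139, -0.001, 1.777]
force: [0.8, 0.1, 0.6]
width: 85.4
gripper_force: 0.0
```

Emit:
carry_out(deltas=[0, 0, 0, 0.05, -0.0024, -0.004, -1, 0, 0, 0, 0.05, -0.0024, -0.004, -1, 0, 0, 0, 0.05, -0.0024, -0.004, -1, 0, 0, 0, 0.05, -0.0024, -0.004, -1, 0, 0, 0, 0.05, -0.0024, -0.004, -1, 0, 0, 10.4, 0, 0, 0, -1, 0, 0, 10.4, 0, 0, 0, -1, 0, 0, 10.4, 0, 0, 0, -1, 0, 0, 0, 0, 0, 0, -1, 0, 0, 0, 0, 0, 0, -1])

```text
clock: 9.95
eef_pos: [510.9, 262.8, 269.3]
tool_rot: [-3.142, 0.0, 1.235]
force: [-0.2, 0.6, 0.6]
width: 85.4
gripper_force: 0.0
```

```bash
python3 - <<'E'
from h import *
s=ctrl.read_state();print(s['clock'],s['eef_pos'],s['tool_rot'],s['qpos'].round(2))
c=ctrl.calibration('wrist'); im=ctrl.get_image('wrist')[:,:,::-1].copy(); np.save('w5.npy',np.array([c],object),allow_pickle=True)
cv2.imwrite('pics/w5.png',im)
E
```

```text
9.95 [510.85237121 262.78369824 269.32124762] [-3.14158503e+00  2.24811953e-05  1.23524749e+00] [-0.36  0.49 -0.25  1.68  0.14  0.99 -0.99]
```

View pics/w5.png

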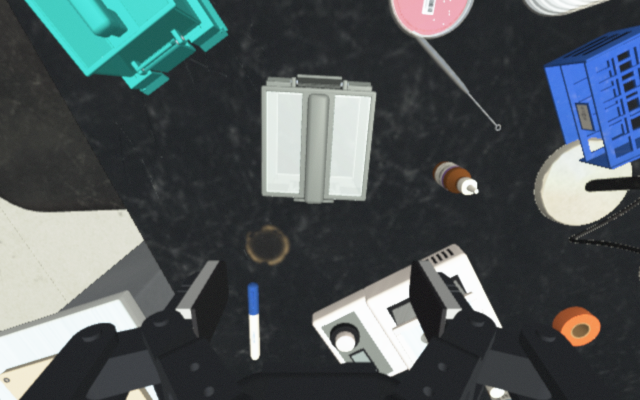

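The wrist view shows the hood centred at about (318,140). Its handle bar runs from (318,93) to (315,203), almost parallel to tool x, and the dropper at (455,178) is clear of it.

```bash
python3 - <<'E'
from h import *
np.set_printoptions(precision=2,suppress=True)
c=np.load('w5.npy',allow_pickle=True)[0]; g=cv2.GaussianBlur(cv2.cvtColor(cv2.imread('pics/w5.png'),cv2.COLOR_BGR2GRAY),(3,3),0).astype(int)
pts=[]
for r in range(105,190,8):
    row=np.abs(np.diff(g[r,295:345])); l=295+np.argmax(row[:25])+.5; q=320+np.argmax(row[25:])+.5
    pts.append(((l+q)/2,r)); print(r,l,q,end='; ')
print()
print('cols',g[80:105,318],g[190:215,315])
P=np.array([onz(c,p,137) for p in pts]); v=np.polyfit(P[:,1],P[:,0],1); print('dx/dy',v[0],'yaw hood',-np.arctan(v[0]))
for a,b in(((318.3,93),(315.3,203)),):
    A,B=onz(c,a,137),onz(c,b,137); M=(A+B)/2; print(A,B,np.linalg.norm(A-B),M,todelta([M[0],M[1],113]))
s=ctrl.read_state()
M2=[np.polyval(v,M[1]),M[1],113]; print(M2,todelta(M2))
E
```

```text
105 301.5 334.5; 113 301.5 333.5; 121 300.5 333.5; 129 300.5 332.5; 137 300.5 332.5; 145 300.5 331.5; 153 299.5 331.5; 161 299.5 330.5; 169 299.5 329.5; 177 299.5 329.5; 185 298.5 328.5; 
cols [ 75  74  76  85  98 109 110 113 136 165 179 178 170 156 145 151 165 174
 179 181 181 181 181 181 181] [167 167 166 166 166 165 165 164 164 164 161 150 127  92  58  45  46  48
  48  48  47  47  46  45  45]
dx/dy 0.4101753541040507 yaw hood -0.3892473409008044
[537.51 339.42 137.  ] [503.54 250.01 137.  ] 95.64331861396512 [520.53 294.71 137.  ] [ 33.37  -1.44 156.31]
[np.float64(519.4282553391785), np.float64(294.71393163295164), 113] [ 33.01  -2.47 156.31]
```

```bash
python3 - <<'E'
from h import *
c=np.load('w5.npy',allow_pickle=True)[0]; g=cv2.cvtColor(cv2.imread('pics/w5.png'),cv2.COLOR_BGR2GRAY).astype(int)
for r in(110,130,150,170,190): print(r,g[r-2:r+3,296:338].mean(0).round().astype(int))
E
```

```text
110 [225 225 226 226 225 214 172 172 172 170 159 126 115 130 144 157 166 169
 172 175 177 179 182 185 187 190 192 193 189 175 159 140 137 170 179 180
 180 187 210 228 229 230]
130 [225 225 225 224 213 176 171 170 169 161 134 111 127 141 154 164 168 170
 173 175 178 181 183 186 187 188 187 184 173 156 139 139 172 176 176 174
 183 215 226 227 228 227]
150 [224 224 224 220 201 165 166 167 165 150 110 125 137 150 162 165 168 171
 173 176 178 180 180 181 181 182 179 169 153 136 140 169 172 173 175 191
 224 227 227 227 227 227]
170 [222 222 222 207 167 165 165 164 149 115 122 135 147 158 164 166 168 171
 172 172 174 174 174 175 175 171 163 150 135 142 166 169 170 177 199 224
 227 227 227 227 226 226]
190 [233 232 222 181 165 163 161 150 121 118 132 145 155 161 163 164 165 165
 166 167 168 168 168 169 164 157 145 134 147 163 165 166 181 215 231 232
 232 232 232 231 233 235]
```

```bash
python3 - <<'E'
from h import *
np.set_printoptions(precision=2,suppress=True)
c=np.load('w5.npy',allow_pickle=True)[0]
P=np.array([onz(c,p,133) for p in((317.8,110),(316.8,130),(315.6,150),(314.7,170),(313.8,190))]); v=np.polyfit(P[:,1],P[:,0],1)
print('yaw hood',-np.arctan(v[0]))
E1,E2=onz(c,(318.5,93),136),onz(c,(313.2,203),136); y=(E1[1]+E2[1])/2
M=[np.polyval(v,y),y]; print(np.linalg.norm(E1-E2),M,todelta([*M,114]))
E
```

```text
yaw hood -0.3871824856016274
96.0751444592563 [np.float64(519.6114127690532), np.float64(294.8461286648174)] [ 33.2   -2.35 155.31]
```

Emit:
carry_out(deltas=[0, 0, 2.9, 0, 0, 0.01, -1, 0, 0, 0, 0.033, -0.004, 0.025, -1, 0, 0, 0, 0, 0, 0.05, -1, 0, 0, 0, 0, 0, 0.045, -1, 0, 0, 0, 0, 0, 0.025, -1, 0, 0, 0, 0, 0, 0, -1, 0, 0, 0, 0, 0, 0, 1, 0, 0, 0, 0, 0, 0, 1, 0, 0, 0, 0, 0, 0, 1, 0, 0, 0, 0, 0, 0, 1, 0, 0, 0, 0, 0, 0, 1])

```text
clock: 11.38
eef_pos: [519.9, 295.1, 115.1]
tool_rot: [3.141, -0.001, 1.182]
force: [-2.0, -0.2, 6.2]
width: 16.8
gripper_force: 61.0
```

Emit:
carry_out(deltas=[0, 0, 0, 0, 0, -0.015, 1, 0, 0, 0, 0, 0, -0.035, 1, 0, 0, 0, 0, 0, -0.045, 1, 0, 0, 0, 0, 0, -0.045, 1, 0, 0, 0, 0, 0, -0.035, 1, 0, 0, -8.4, 0, 0, 0, 1, 0, 0, -8.4, 0, 0, 0, 1, 0, 0, -8.4, 0, 0, 0, 1, 0, 0, -8.5, 0, 0, 0, 1, 0, 0, 0, 0, 0, 0, 1])

```text
clock: 12.62
eef_pos: [519.7, 294.4, 289.5]
tool_rot: [-3.141, 0.0, 1.768]
force: [0.6, -0.1, -2.4]
width: 16.7
gripper_force: 59.9
```

Emit:
carry_out(deltas=[0, 0, 0, -0.02, 0.001, 0, 1, 0, 0, 0, -0.04, 0.002, 0, 1, 0, 0, 0, -0.045, 0.0025, 0, 1, 0, 0, 0, -0.045, 0.0025, 0, 1, 0, 0, 0, -0.045, 0.0025, 0, 1, 0, 0, 0, -0.045, 0.0025, 0, 1, 0, 0, 0, -0.04, 0.0025, 0, 1, 0, 0, 0, -0.021, 0.0015, 0, 1, 0, 0, 0, 0, 0, 0, 1, 0, 0, 0, 0, 0, 0, 1])

```text
clock: 13.88
eef_pos: [595.4, 5.4, 289.5]
tool_rot: [3.142, -0.002, 1.772]
force: [-0.8, -0.1, -2.3]
width: 16.9
gripper_force: 59.9
```

```bash
python3 - <<'E'
from h import *
np.set_printoptions(precision=4,suppress=True)
s=ctrl.read_state();print(s['clock'],s['eef_pos'],s['tool_rot'],s['width'],s['force'],s['qpos'].round(2),todelta([596.1,2.9,290]))
a=ctrl.get_image('scene')[:,:,::-1][80:260,220:400]; b=ctrl.get_image('side')[:,:,::-1][90:270,250:400]
f=lambda i:cv2.resize(i,None,fx=2.4,fy=2.4,interpolation=cv2.INTER_CUBIC)
cv2.imwrite('pics/x6.png',np.hstack([f(a),f(b)]))
E
```

```text
13.875 [595.4214   5.4062 289.4555] [ 3.1415 -0.0018  1.7718] 16.915329702598502 [-0.8409 -0.1039 -2.2682] [ 0.18  0.51 -0.37  1.59  0.2   1.07 -0.04] [-2.5903  0.1645 -0.5491]
```

View pics/x6.png

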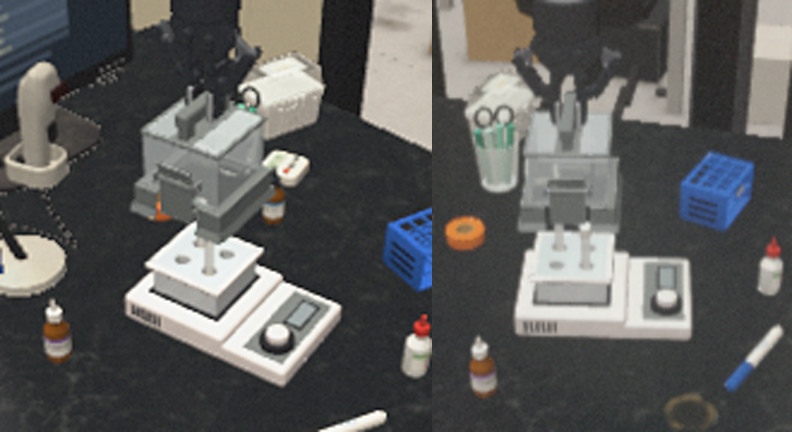

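The hood is level over the mixer in both views, and the moved tube stands diagonally across from the first. I'll correct by -2.5 mm and lower.

Emit:
carry_out(deltas=[0, 0, 0, -0.0025, 0, 0.015, 1, 0, 0, 0, 0, 0, 0.025, 1, 0, 0, 0, 0, 0, 0.02, 1, 0, 0, 0, 0, 0, 0.015, 1, 0, 0, 0, 0, 0, 0.006, 1, 0, 0, 0, 0, 0, 0, 1])

```text
clock: 14.72
eef_pos: [596.4, 0.8, 208.1]
tool_rot: [-3.141, -0.0, 1.77]
force: [0.2, 0.6, -0.9]
width: 16.9
gripper_force: 59.9
```

Emit:
carry_out(deltas=[0, 0, 0, 0.0015, 0, 0.003, 1, 0, 0, 0, 0, 0, 0.004, 1, 0, 0, 0, 0, 0, 0.004, 1, 0, 0, 0, 0, 0, 0.004, 1, 0, 0, 0, 0, 0, 0, 1])

```text
clock: 15.35
eef_pos: [595.8, 2.0, 192.9]
tool_rot: [-3.141, -0.0, 1.77]
force: [-0.4, 1.2, -1.6]
width: 17.3
gripper_force: 60.0
```

Emit:
carry_out(deltas=[0, 0, 0, 0, 0, 0.002, 1, 0, 0, 0, 0, 0, 0.002, 1, 0, 0, 0, 0, 0, 0, 1])

```text
clock: 15.72
eef_pos: [596.0, 2.1, 189.2]
tool_rot: [-3.141, -0.0, 1.77]
force: [-0.3, 0.1, -2.0]
width: 17.0
gripper_force: 60.0
```

Emit:
carry_out(deltas=[0, 0, 0, 0, 0, 0.001, 1, 0, 0, 0, 0, 0, 0.001, 1, 0, 0, 0, 0, 0, 0, 1])

```text
clock: 16.1
eef_pos: [596.5, 2.2, 188.1]
tool_rot: [3.14, 0.0, 1.77]
force: [-1.1, 0.8, 4.8]
width: 17.0
gripper_force: 60.8
```

Emit:
carry_out(deltas=[0, 0, 0, 0, 0, 0, -0.5, 0, 0, 0, 0, 0, 0, -1, 0, 0, 0, 0, 0, 0, -1, 0, 0, 0, 0, 0, 0, -1, 0, 0, 0, 0, 0, 0, -1, 0, 0, 0, 0, 0, -0.02, -1, 0, 0, 0, 0, 0, -0.03, -1, 0, 0, 0, 0, 0, 0, 1, 0, 0, 0, 0, 0, 0, 1, 0, 0, 0, 0, 0, 0, 1, 0, 0, 0, 0, 0, 0, 1, 0, 0, 0, 0, 0, 0, 1])

```text
clock: 17.6
eef_pos: [595.9, 2.1, 236.9]
tool_rot: [-3.141, -0.0, 1.77]
force: [0.5, 0.7, 0.1]
width: 0.2
gripper_force: 0.0
```

```bash
python3 - <<'E'
from h import *
np.set_printoptions(precision=2,suppress=True)
s=ctrl.read_state();print(s['clock'],s['eef_pos'],s['width'],s['force'])
a=ctrl.get_image('scene')[:,:,::-1]; b=ctrl.get_image('side')[:,:,::-1]; w=ctrl.get_image('wrist')[:,:,::-1]
f=lambda i,k:cv2.resize(i,None,fx=k,fy=k,interpolation=cv2.INTER_CUBIC)
cv2.imwrite('pics/x7.png',np.vstack([np.hstack([f(a[130:250,240:370],3),f(b[130:250,260:390],3)]),f(w[100:320,120:510],2)[::2,:][:,:780]]))
for n in('scene','side','wrist'):
    c=ctrl.calibration(n); print(n,proj(c,[596.1,2.9,204+9]))
E
```

```text
17.6 [595.91   2.12 236.91] 0.17410997674082263 [0.5  0.69 0.14]
scene [305.64 151.41]
side [307.95 163.4 ]
wrist [319.35 238.92]
```

View pics/x7.png

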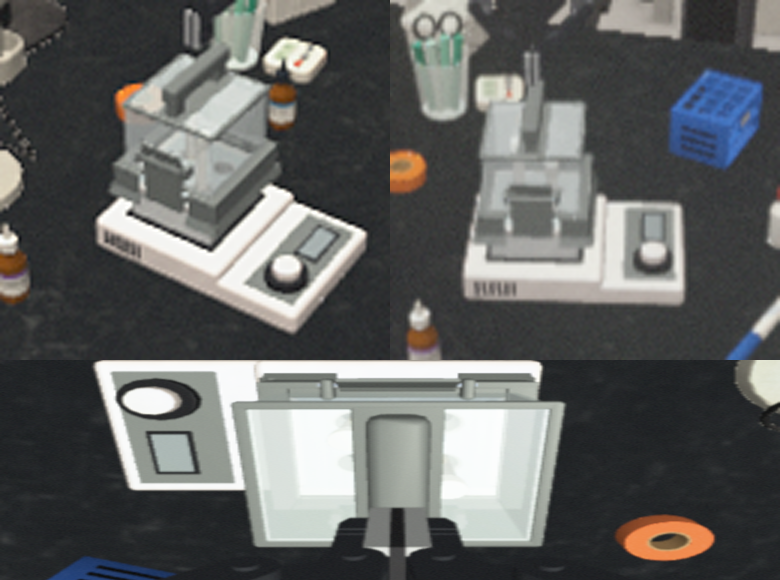

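That was my last picture, and I miscounted: it was the eleventh, one over the limit of ten. The hood sits squarely and level on the rim with the fingers over the bar's middle, so I'll press using the force and height readings.

Emit:
carry_out(deltas=[0, 0, 0, 0, 0, 0.02, 1, 0, 0, 0, 0, 0, 0.003, 1, 0, 0, 0, 0, 0, 0.003, 1, 0, 0, 0, 0, 0, 0.003, 1, 0, 0, 0, 0, 0, 0.003, 1, 0, 0, 0, 0, 0, 0, 1])

```text
clock: 18.5
eef_pos: [598.1, 2.4, 208.1]
tool_rot: [3.136, 0.001, 1.77]
force: [-1.4, 0.1, 9.4]
width: 0.1
gripper_force: 5.0
```

Emit:
carry_out(deltas=[0, 0, 0, 0, 0, 0.003, 1, 0, 0, 0, 0, 0, 0.003, 1, 0, 0, 0, 0, 0, 0.003, 1, 0, 0, 0, 0, 0, 0.003, 1, 0, 0, 0, 0, 0, 0, 1])

```text
clock: 19.12
eef_pos: [596.8, 3.3, 196.0]
tool_rot: [3.139, -0.0, 1.77]
force: [-3.2, 1.1, 20.4]
width: 0.0
gripper_force: 10.2
```

Emit:
carry_out(deltas=[0, 0, 0, 0, 0, 0.002, 1, 0, 0, 0, 0, 0, 0.002, 1, 0, 0, 0, 0, 0, 0, 1, 0, 0, 0, 0, 0, 0, 1])

```text
clock: 19.62
eef_pos: [596.9, 3.3, 195.9]
tool_rot: [3.137, 0.001, 1.77]
force: [-12.3, -0.1, 44.5]
width: -0.1
gripper_force: 22.3
```

Emit:
carry_out(deltas=[0, 0, 0, 0, 0, -0.014, 1, 0, 0, 0, 0.028, 0, 0, 1, 0, 0, 0, 0, 0, 0.008, 1, 0, 0, 0, 0, 0, 0.003, 1, 0, 0, 0, 0, 0, 0, 1])

```text
clock: 20.25
eef_pos: [590.3, 32.7, 196.0]
tool_rot: [3.14, -0.003, 1.771]
force: [-10.6, 5.6, 30.9]
width: 0.2
gripper_force: 15.5
```

Emit:
carry_out(deltas=[0, 0, 0, 0, 0, -0.011, 1, 0, 0, 0, -0.056, 0, 0, 1, 0, 0, 0, 0, 0, 0.008, 1, 0, 0, 0, 0, 0, 0.003, 1, 0, 0, 0, 0, 0, 0, 1])

```text
clock: 20.88
eef_pos: [602.8, -34.7, 196.0]
tool_rot: [3.141, 0.012, 1.763]
force: [-5.5, -13.7, 29.2]
width: -0.2
gripper_force: 14.6
```

Emit:
carry_out(deltas=[0, 0, 0, 0, 0, -0.015, 1, 0, 0, 0, 0.028, 0, 0, 1, 0, 0, 0, 0, 0, 0, 1])

```text
clock: 21.25
eef_pos: [595.3, 4.9, 206.7]
tool_rot: [-3.141, -0.002, 1.774]
force: [0.2, 0.3, -0.0]
width: -0.2
gripper_force: 0.0
```

```bash
python3 - <<'E'
from h import *
np.set_printoptions(precision=4,suppress=True)
s=ctrl.read_state();print(s['clock'],s['eef_pos'],s['tool_rot'],s['force'],todelta([596.1,2.9,198]),todelta([463,11.5,80]))
# bar and key in wrist view, numeric check
c=ctrl.calibration('wrist');im=ctrl.get_image('wrist')[:,:,::-1].copy();cv2.imwrite('pics/w8.png',im);g=cv2.cvtColor(im,cv2.COLOR_BGR2GRAY)
u,v=proj(c,[463.7,11.9,48]).astype(int);x0,y0=max(u-25,0),max(v-25,0);m=(g[y0:v+25,x0:u+25]>205).astype(np.uint8)
for k in cv2.findContours(m,0,2)[0]:
    if cv2.contourArea(k)>80: p=np.array(cv2.minEnclosingCircle(k)[0])+[x0,y0];print((u,v),p,cv2.boundingRect(k),onz(c,p,48))
E
```

```text
21.25 [595.3269   4.9436 206.7292] [-3.1405 -0.0023  1.7735] [ 0.1819  0.3047 -0.034 ] [-2.1775  0.3554  8.7239] [  32.772  -128.1586  126.9451]
(np.int64(184), np.int64(146)) [182.8415 147.8415] (10, 13, 29, 28) [461.7781  10.461   48.    ]
(np.int64(184), np.int64(146)) [164.  145.5] (0, 0, 11, 50) [444.0831   9.0623  48.    ]
```

Emit:
carry_out(deltas=[0, 0, 0, -0.002, 0, 0.006, 1, 0, 0, 0, 0, 0, 0.0025, 1, 0, 0, 0, 0, 0, 0, 1])

```text
clock: 21.68
eef_pos: [596.2, -0.5, 198.2]
tool_rot: [-3.14, -0.0, 1.769]
force: [-0.7, -0.2, -0.5]
width: -0.1
gripper_force: 0.0
```

Emit:
carry_out(deltas=[0, 0, 0, 0, 0, 0.001, 1, 0, 0, 0, 0, 0, 0, 1])

```text
clock: 21.92
eef_pos: [596.6, 0.1, 197.9]
tool_rot: [3.141, 0.0, 1.77]
force: [-0.1, -0.5, -1.1]
width: 0.1
gripper_force: 0.0
```

Emit:
carry_out(deltas=[0, 0, 0, 0, 0, -0.02, 1, 0, 0, 0, 0.0122, -0.043, -0.01, 1, 0, 0, 0, 0.0122, -0.043, 0, 1, 0, 0, 0, 0.0122, -0.043, 0, 1, 0, 0, -10, 0, 0, 0, 1, 0, 0, -10, 0, 0, 0, 1, 0, 0, -10, 0, 0, 0, 1, 0, 0, -10, 0, 0, 0, 1, 0, 0, -10, 0, 0, 0, 1, 0, 0, -10, 0, 0, 0, 1, 0, 0, -10, 0, 0, 0, 1, 0, 0, -10, 0, 0, 0, 1])

```text
clock: 23.42
eef_pos: [463.0, 10.5, 228.1]
tool_rot: [-3.141, 0.001, -3.112]
force: [0.5, -0.2, -0.3]
width: -0.3
gripper_force: 0.0
```

Emit:
carry_out(deltas=[0, 0, -10, 0, 0, 0.03, 1, 0, 0, 0, 0, 0, 0, 1])

```text
clock: 23.68
eef_pos: [461.5, 10.1, 196.7]
tool_rot: [3.141, -0.004, -2.944]
force: [-1.1, 0.5, 0.9]
width: -0.0
gripper_force: 0.0
```

```bash
python3 - <<'E'
from h import *
np.set_printoptions(precision=4,suppress=True)
s=ctrl.read_state();print(s['clock'],s['eef_pos'],s['tool_rot'],s['qpos'].round(2),todelta([462.7,11.2,58]))
E
```

```text
23.675 [461.4984  10.1219 196.7093] [ 3.1407 -0.0035 -2.9443] [ 0.46  0.51 -0.77  2.05  0.5   0.78  1.15] [ -1.8799   0.7023 138.7042]
```

Now I'll lower to about 56 mm, then press the key (48 mm down to 42 mm).

Emit:
carry_out(deltas=[0, 0, 0, -0.001, 0, 0.04, 1, 0, 0, 0, 0, 0, 0.05, 1, 0, 0, 0, 0, 0, 0.035, 1, 0, 0, 0, 0, 0, 0.015, 1, 0, 0, 0, 0, 0, 0, 1])

```text
clock: 24.3
eef_pos: [464.2, 10.9, 58.0]
tool_rot: [-3.141, 0.0, -2.944]
force: [0.7, -0.3, 1.1]
width: -0.1
gripper_force: 0.0
```

Emit:
carry_out(deltas=[0, 0, 0, 0, 0, 0.004, 1, 0, 0, 0, 0, 0, 0.004, 1, 0, 0, 0, 0, 0, 0.004, 1, 0, 0, 0, 0, 0, 0.002, 1, 0, 0, 0, 0, 0, 0, 1, 0, 0, 0, 0, 0, 0, 1])

```text
clock: 25.05
eef_pos: [464.9, 10.7, 45.7]
tool_rot: [-3.14, 0.003, -2.943]
force: [-2.6, -0.0, 22.6]
width: -0.3
gripper_force: 11.7
```

The 22 N at z = 45.7 suggests the shut fingertips (about 29 x 22 mm) have hit the collar round the key. I'll back off, tilt the tool 25 degrees and press with one finger's edge.

Emit:
carry_out(deltas=[0, 0, 0, 0, 0, -0.022, 1, 0, 0, 0, 0.002, -0.008, 0, 1, 10, 0, 0, 0, 0, 0, 1, 10, 0, 0, 0, 0, 0, 1, 5, 0, 0, 0, 0, 0, 1, 0, 0, 0, 0, 0, 0, 1])

```text
clock: 25.8
eef_pos: [462.0, 4.3, 63.6]
tool_rot: [-2.733, -0.007, -2.938]
force: [-0.6, 0.7, 0.1]
width: -0.1
gripper_force: 0.0
```

```bash
python3 - <<'E'
from h import *
np.set_printoptions(precision=4,suppress=True)
s=ctrl.read_state();print(s['clock'],s['eef_pos'],s['tool_rot'],s['force'])
from scipy.spatial.transform import Rotation as R
M=R.from_euler('xyz',s['tool_rot']).as_matrix()
print('edge off',M@[0,14.5,0],'down in tool',M.T@[0,0,-1], 'key delta from mid-edge', todelta(np.array([462.7,11.2,0])-[0,0,0]))
print('edge pt',s['eef_pos']+M@[0,14.5,0],s['eef_pos']+M@[0,7,0])
E
```

```text
25.8 [461.9544   4.262   63.5716] [-2.7333 -0.0066 -2.9379] [-0.6048  0.6872  0.1265]
edge off [-2.73   13.0252 -5.7568] down in tool [-0.0066  0.397   0.9178] key delta from mid-edge [-2.556  31.3314 55.6943]
edge pt [459.2244  17.2872  57.8148] [460.6364  10.5501  60.7925]
```

Emit:
carry_out(deltas=[0, 0, 0, -0.002, -0.0025, 0.001, 1, 0, 0, 0, 0, 0.0032, 0.0073, 1, 0, 0, 0, 0, 0.0008, 0.0018, 1, 0, 0, 0, 0, 0.0008, 0.0018, 1, 0, 0, 0, 0, 0, 0, 1])

```text
clock: 26.42
eef_pos: [464.7, -1.0, 52.9]
tool_rot: [-2.731, -0.005, -2.944]
force: [-0.1, -1.5, 2.1]
width: 0.6
gripper_force: 1.1
```

Emit:
carry_out(deltas=[0, 0, 0, 0, 0.0008, 0.0018, 1, 0, 0, 0, 0, 0.0008, 0.0018, 1, 0, 0, 0, 0, 0, 0, 1])

```text
clock: 26.8
eef_pos: [464.8, -0.6, 49.0]
tool_rot: [-2.731, -0.005, -2.943]
force: [0.2, -4.1, 4.6]
width: -0.4
gripper_force: 2.2
```

Emit:
carry_out(deltas=[0, 0, 0, 0, 0.0008, 0.0018, 1, 0, 0, 0, 0, 0.0004, 0.0009, 1, 0, 0, 0, 0, 0, 0, 1, 0, 0, 0, 0, 0, 0, 1])

```text
clock: 27.3
eef_pos: [464.9, -0.7, 47.6]
tool_rot: [-2.729, -0.004, -2.943]
force: [-2.8, -0.2, 21.5]
width: -0.4
gripper_force: 10.7
```

The key yielded at about 5 N and then hit its stop with the edge near 42 mm, so it went fully down. I'll retreat clear.

Emit:
carry_out(deltas=[0, 0, 0, 0, -0.008, -0.018, 1, 0, 0, 0, 0, -0.02, -0.045, 1, 0, 0, 0, 0, -0.02, -0.045, 1, 0, 0, 0, 0, -0.01, -0.02, 1, 0, 0, 0, 0, 0, 0, 1, 0, 0, 0, 0, 0, 0, 1, 0, 0, 0, 0, 0, 0, 1, 0, 0, 0, 0, 0, 0, 1])

```text
clock: 28.3
eef_pos: [465.6, -1.8, 185.4]
tool_rot: [-2.733, -0.006, -2.943]
force: [-0.5, -0.4, 0.2]
width: 0.2
gripper_force: 0.0
```

```bash
python3 - <<'E'
from h import *
s=ctrl.read_state();print(s['clock'],s['eef_pos'],s['force'])
print(ctrl.finish_job())
E
```

```text
28.3 [465.57026517  -1.84150821 185.43306454] [-0.45418181 -0.41507801  0.2106253 ]
the job is handed in; nothing more can be done
None
```

I handed the job in at 28.3 s and got no verdict back: by force and height readings the tube is in the opposite well, the hood is pressed home and the start key went fully down on the second press (the first hit its collar), but the clips were never seen closed and I viewed 11 pictures, one over the limit of 10.

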